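# Pack the last lens and hold the spring clip open over the carton flap

## Robot

A 6-joint arm with a two-finger parallel gripper is mounted at the origin on the work surface. World frame = base frame: x ahead of the robot, y to its left, z up, the work surface at z = 0. Lengths are in m, angles in rad, forces in N, time in s.
With the tool pointing down it reaches from about 0.35 to 0.975 m from the base axis. Payload 4.9 kg.
Tool frame: the origin (TCP) lies midway between the tips of the shut fingers; the grasp point (between the pads) lies 19 mm behind it; z points along the fingers, y is the line along which they close (so a half turn about z gives the same grasp; the last joint's range is limited). The gripper opens to 85 mm and grips with 20 to 120 N. Pads are 22 mm wide; open, the fingers measure 114 mm over their backs; the gripper's body (76 mm by 85 mm) begins 54 mm behind the grasp point. The pads swing forward as they close: fully open they stand 13 mm farther back than shut.
Start: joints at [1.17, 0.053, 1.613, -0, 1.476, -0.119], TCP at [0.174, 0.6, 0.231] pointing down, gripper open.
Joint ranges: [-3.01, 3.01], [-1.01, 2.22], [0.06, 2.58], [-1.02, 4.17], [0.09, 2.62], [-3.14, 3.14]. Speed limits (rad/s): [2.57, 2.57, 3.14, 3.14, 3.14, 3.14].

## Interface

Orientations are given as a rotation vector (axis times angle).
In Python, from station import ctrl gives the robot as it stands.
- The arm moves only by the shell command python3 -m handwheel 'ROWS' [FORCE]. ROWS is JSON, a list of rows, each an object with "gripper": the gripper command: -1 is fully open, 1 is shut, values between are in proportion; "offset": the shift along the tool's x, y, z in mm, a list of three; "rotation": the turn, a rotation vector about the tool's x, y, z in rad, a list of three. A call has exactly 8 rows; each row is the pose to reach, as a shift and turn from the pose commanded when the call began, along the tool's axes at that moment; what a row does not reach only later rows make up. A row lasts 1/8 s, in which the tool goes at most 62.5 mm and 10.7 degrees, less where a joint would pass 70% of its speed; a pose out of reach is approached as far as the arm can. A call with a gripper value outside its range is refused whole. The fingers move at their own pace and stop on an object; FORCE is the grip in N (left out, the last holds). Time passes only in rows, so rows that repeat a pose let the fingers close, or fill a call up. It gives the time, the measured TCP pose, the force, the opening and the grip force at its end, in the units of the state.
- ctrl.get_obs(): the state, without advancing time (a new reading comes with each control period).
- ctrl.get_image(name): name is "side" or "top" or "wrist"; returns a dict with "image" (400x640x3 uint8, red, green, blue), "fovy" (degrees; the focal length in pixels is half the picture's height over the tangent of half this angle, whatever the lens; pixels are square), "cx", "cy" (the principal point, pixels), "xyz" and "attitude" of the camera in the world. Camera axes: x right, y up, looking along -z (the intrinsics and any distortion apply to the point x, -y, -z); pixel columns grow to the right and rows downward; lengths in m; the calibration is good to about 2 mm. A picture is of the moment at which its call begins. There is no depth.
- ctrl.finish_job(): hands the job in; it is judged then, once.
The state is a dict: "t": time; "q": joint angles; "dq": joint speeds; "effort": joint torques, N m; "tool_pos": TCP position; "tool_rot": TCP orientation; "contact_force": force on the tool from outside, world axes, zero at the start; "wrist_torque": the same for the moment, N m; "opening": finger opening in m; "grip_force": force on a finger pad.
Only numpy, scipy, OpenCV 4.12 (cv2) and the standard library are available. Lean on these libraries where they do the work, as an engineer would, in place of code of your own. Each camera call takes 0.05 s, during which the arm holds its last target. There are 200 camera calls.

## Task

Finish packing the open carton: set the loose camera lens upright into the empty round cutout of the insert, down on the cutout's floor, and let go of it. Then squeeze the larger of the two spring clips open, lift it off the crate's rim and hold it gaping over the middle of the top edge of the carton's standing flap, square to the flap, one jaw on each side and well down past the edge but touching neither card nor carton, so that I can slip the packing list in. Finish still holding the clip squeezed open there; do not drop the lens in, do not bend the flap, and leave the small clip, the tape and the screwdriver where they are.

Things in the scene. Friction and masses are not known exactly. Their poses are not given: they have to be found in the camera images.
- lens_center (a point): Centre of the capped black camera lens: an upright cylinder 60 mm in diameter and 50 mm high, about 0.2 kg, standing loose on the worktop; its z axis is its own axis. The point is 25 mm above its foot.
- cutout (a point): Centre of the mouth of the empty round cutout in the carton's stiff grey insert: 64 mm in diameter, 20 mm deep; axes as the carton. Lens home: its centre 5 mm above this point. Carton's rim: 30 mm above it. Free to the inner walls: 76 mm on -x, 66 on -y, 106 on +y (flap side); a square black unit, already packed, stands 12 mm above the insert 89 mm to +x.
- carton: Open brown cardboard carton, heavy and immovable, 260 x 180 x 80 mm (x, y, z), walls 4 mm; origin at the centre of its underside, x along its long side. Three flaps are folded down outside; the fourth stands up on the long +y side.
- flap_edge (a point): Middle of the top edge of the carton's standing flap, a card 252 mm long (along x), 4 mm thick (y) and 90 mm high (z, from the crease at the rim up to this point, which is 170 mm above the worktop when upright). y points away from the carton. A push of about 1 N at the edge bends it.
- flap (a joint): Lean of the standing flap about its crease, rad: 0 upright, positive outwards (away from the carton's middle); it starts within 0.1 rad of upright and stays where it is left.
- crate: Grey open stacking crate, immovable, 300 x 200 x 120 mm (x, y, z), walls 5 mm; origin at the centre of its underside. Both spring clips pinch its long -y wall at the rim, at least 80 mm apart, handles up.
- clip_pivot (a point): Hinge pin (the centre) of the larger spring clip: steel, black grips, 24 mm wide, 105 mm tall, 90 g. x is the hinge axis, along the wall. At the start y is across the jaws, z up; two handles flare up to rounded ends centred 52 mm above the pin, 62 mm wide over their outsides (along y). When squeezed this frame, of the +y half, rolls about x by half the opening; the pin stays midway.
- clip_tip_a (a point): Lower inner corner of the clip's +y jaw, mid-width: at the start 48 mm below the pin, 26 mm below the crate's rim. Jaw pads are the lowest 12 mm; the mouth is free up to 8 mm below the pin.
- clip_tip_b (a point): The same corner of the -y jaw; the clip's mouth lies between clip_tip_a and clip_tip_b. Its axes turn with its own half.
- clip_jaw (a joint): Opening of the larger clip, rad: 0 as it sits on the wall, -0.12 shut on nothing, 0.60 fully open (hard stop). Squeezing the handle ends together along y opens it: about 6 N to start, 12 N fully open. Fully open the ends are 29 mm wide overall and 57 mm above the pin, the tips about 33 mm apart and 45 mm below the pin.
- small_clip_pivot (a point): Hinge pin of the smaller spring clip (same pattern at 0.72 of the size, 75 mm tall), on the same wall of the crate; its handle ends are 37 mm above this pin. Leave it there.
- tape: Roll of black tape lying flat, 110 mm in diameter, 48 mm high; origin at the centre of its underside. Leave it.
- screwdriver: Screwdriver lying on the worktop along its own x. Leave it.

How it is judged:
By the outcome, as a careful person would: the job done as asked, in the order asked, and still so for the second after the job is handed in, while the arm keeps its last pose, push and grip.
It also fails if it takes over 54 s, if anything falls off the work surface, if the arm or the gripper's body presses on something with over 40 N, if the wrist force passes 120 N, or if a joint passes its speed limit or range.

## Working session

There is one attempt and no reset: what is moved stays moved. The work goes in short steps, Python scripts to look and compute and a shell command to move; the robot and the scene stay as the last step left them, time stands still between calls to the robot, and variables do not carry over. Pictures are saved under pics/ and viewed, at most 10 in all, crops included, and the job is handed in when it is done.

```bash
ls; mkdir -p pics; cat > h.py <<'E'
import numpy as np, cv2
from scipy.spatial.transform import Rotation as R
from station import ctrl
E
python3 - <<'E'
from h import *
o=ctrl.get_obs(); print(o)
for n in("top","side"):
    d=ctrl.get_image(n); im=d.pop("image"); print(n,d); cv2.imwrite(f"pics/{n}0.png",im[:,:,::-1])
    np.save(f"pics/{n}0.npy",d,allow_pickle=True)
E
```

```text
pics
{'t': 0.0, 'q': array([ 1.17001743e+00,  5.33687953e-02,  1.61432555e+00, -1.02944903e-06,
        1.47600082e+00, -1.19015272e-01]), 'dq': array([-2.62478930e-05, -1.35184997e-03, -1.57645614e-04, -6.08335608e-04,
       -1.92795868e-03,  1.21891455e-03]), 'effort': array([ 8.08395816e-05, -3.93686843e+01, -3.70175350e+01, -1.16776023e-04,
        7.01686396e-03,  1.46847253e-05]), 'tool_pos': array([0.17354011, 0.59976078, 0.23003678]), 'tool_rot': array([-0.44105454, -3.10993196,  0.00319158]), 'contact_force': array([ 0.63976624, -0.78313888, -0.32289581]), 'wrist_torque': array([-0.06408243,  0.04016263, -0.09144813]), 'grip_force': 0.0, 'opening': 0.08543986499551359}
top {'fovy': 46.70058532757314, 'cx': 318.76290432579236, 'cy': 204.6496696040946, 'xyz': array([0.40388517, 0.01262892, 1.31446789]), 'attitude': array([ 0.14186806, -0.15129698, -1.54873707])}
side {'fovy': 53.78909210394752, 'cx': 323.0553663425609, 'cy': 200.34675664089306, 'xyz': array([0.37229329, 0.52535479, 0.85809417]), 'attitude': array([ 0.20619671, -0.8578513 , -2.59355348])}
```

View pics/top0.png

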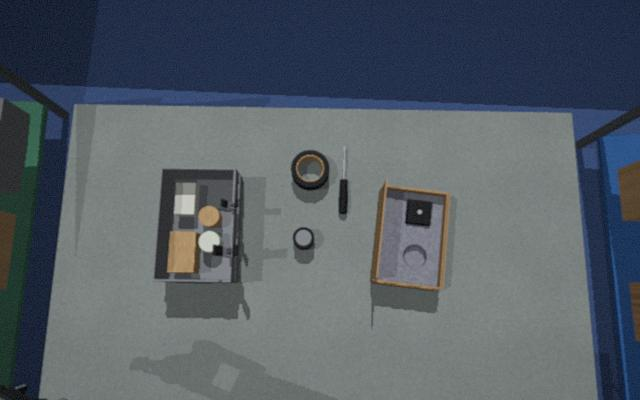

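View pics/side0.png

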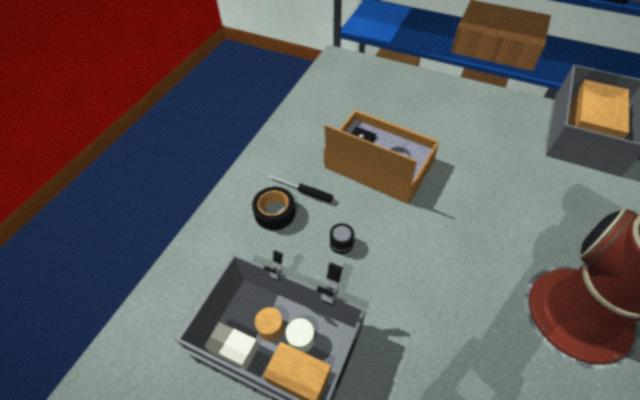

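The top view shows the crate at left with both clips on its right (-y) wall: the large one near (225,250), the small one near (228,203). The lens is at (304,239), the tape at (311,170) and the screwdriver at (344,195). The carton is at (412,238), its empty cutout at (414,256) and its flap along the left side. Next I'll enlarge these areas.

```bash
cat >> h.py <<'E'
def ray(d,u,v):
    f=200/np.tan(np.radians(d["fovy"])/2)
    r=R.from_rotvec(d["attitude"]).apply([(u-d["cx"])/f,-(v-d["cy"])/f,-1]); return np.array(d["xyz"]),r
def onz(d,u,v,z):
    c,r=ray(d,u,v); return c+r*(z-c[2])/r[2]
def tri(a,b):  # a,b: (d,u,v)
    (c1,r1),(c2,r2)=ray(*a),ray(*b); r1=r1/np.linalg.norm(r1); r2=r2/np.linalg.norm(r2)
    s=np.linalg.lstsq(np.c_[r1,-r2],c2-c1,rcond=None)[0]; p,q=c1+s[0]*r1,c2+s[1]*r2
    return (p+q)/2,np.linalg.norm(p-q)
def proj(d,p):
    f=200/np.tan(np.radians(d["fovy"])/2)
    c=R.from_rotvec(d["attitude"]).inv().apply(np.atleast_2d(p)-d["xyz"]); return np.c_[d["cx"]-f*c[:,0]/c[:,2],d["cy"]+f*c[:,1]/c[:,2]]
def crop(im,u,v,w,h,k): # u,v top-left
    c=cv2.resize(im[v:v+h,u:u+w],None,fx=k,fy=k,interpolation=cv2.INTER_CUBIC)
    for i in range(0,w,10):
        cv2.line(c,(i*k,0),(i*k,8 if i%50 else 16),(0,255,255),1)
        if (u+i)%20==0: cv2.putText(c,str(u+i),(i*k,20),0,.33,(0,255,255),1)
    for i in range(0,h,10):
        cv2.line(c,(0,i*k),(8,i*k),(0,255,255),1)
        if (v+i)%20==0: cv2.putText(c,str(v+i),(10,i*k+4),0,.33,(0,255,255),1)
    return c
T=lambda n:np.load(f"pics/{n}.npy",allow_pickle=True).item()
E
python3 - <<'E'
from h import *
t=cv2.imread("pics/top0.png"); s=cv2.imread("pics/side0.png")
a=crop(t,360,170,100,130,4); b=crop(t,210,160,100,130,4) # 400x520
cv2.imwrite("pics/m1.png",np.hstack([a,b]))
a=crop(s,310,100,140,110,4); b=crop(s,230,215,140,110,4)
cv2.imwrite("pics/m2.png",np.hstack([a[:, :400],b[:, 80:480]]))
E
```

```text
(no output)
```

View pics/m1.png

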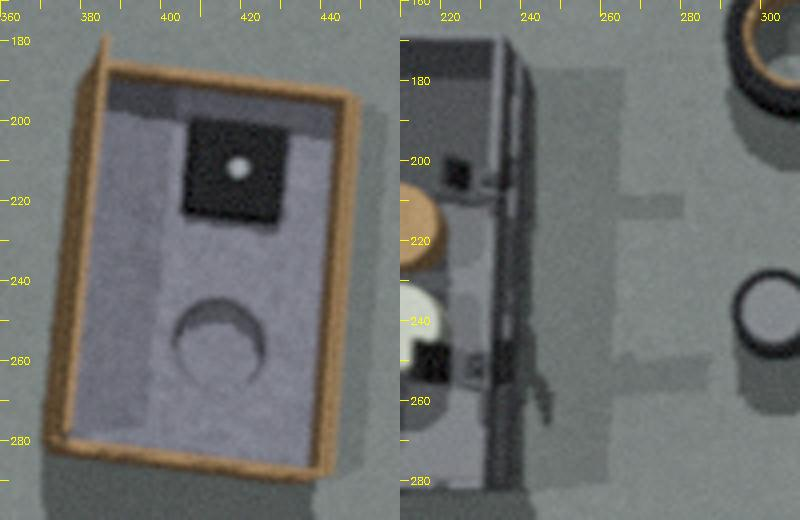

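Carton rim corners are at (449.2,193.8), (443,290) and (372,283). The flap's top edge runs from (386.5,179.5) to about (371.5,280). The cutout mouth is centred at (414.5,256.2) and the lens top at (303.2,237.8). The large clip's handle ends are near (217.8,250.5) and (235.8,250), the small clip's near (224.3,203.5).

View pics/m2.png

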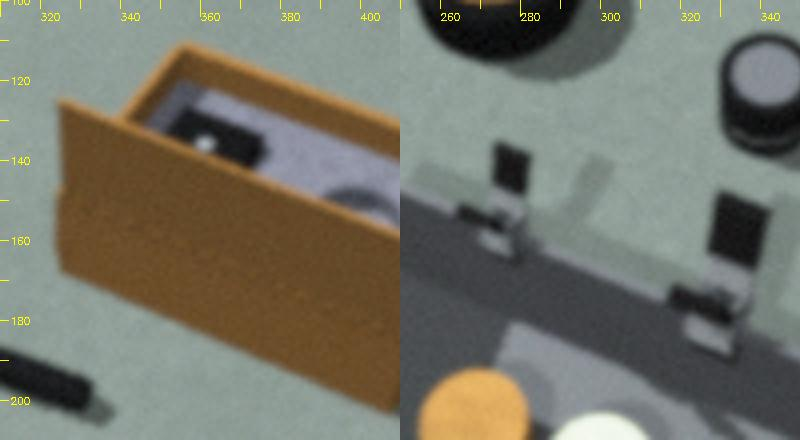

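```bash
python3 - <<'E'
from h import *
np.set_printoptions(precision=4,suppress=True)
d=T("top0")
for n,u,v,z in[("c+x-y",449.2,193.8,.08),("c-x-y",443,290,.08),("c-x+y",372,283,.08),("flap+x",386.5,179.5,.17),("flap-x",371.5,280,.17),("cut",414.5,256.2,.05),("lens",303.2,237.8,.05),("big in",217.8,250.5,.194),("big out",235.8,250,.194),("sm in",224.3,203.5,.175),("crate wall +x",235,170,.12),("crate wall-x",233.5,282,.12)]:
    print(n,onz(d,u,v,z))
E
```

```text
c+x-y [ 0.6742 -0.3484  0.08  ]
c-x-y [ 0.4154 -0.3228  0.08  ]
c-x+y [ 0.4305 -0.1363  0.08  ]
flap+x [ 0.6888 -0.1637  0.17  ]
flap-x [ 0.4357 -0.1243  0.17  ]
cut [ 0.5051 -0.2562  0.05  ]
lens [0.5502 0.0481 0.05  ]
big in [0.4992 0.2493 0.194 ]
big out [0.5011 0.206  0.194 ]
sm in [0.6184 0.2438 0.175 ]
crate wall +x [0.7198 0.2314 0.12  ]
crate wall-x [0.4263 0.2206 0.12  ]
```

The side view confirms the flap standing, with its near top corner at about (325.5,125). The large clip's handles are at about (333,270). Everything agrees to within about 5 mm. I'll approach the lens and squeeze it at two yaws 90° apart to centre it in the gripper.

```bash
cat >> h.py <<'E'
np.set_printoptions(precision=4,suppress=True)
def toolR(psi,lean=0):  # tool down, tool y at heading psi deg; lean (rad) turns about heading-90 axis (carton x)
    z=np.array([0,0,-1.]); y=np.array([np.cos(np.radians(psi)),np.sin(np.radians(psi)),0]); x=np.cross(y,z)
    M=R.from_matrix(np.c_[x,y,z]); ax=np.array([y[1],-y[0],0])
    return R.from_rotvec(-lean*ax)*M   # lean>0: clip top moves to +y
def go(p,psi,lean=0,o=None):
    o=o or ctrl.get_obs(); R0=R.from_rotvec(o["tool_rot"])
    print("offset",1000*R0.inv().apply(np.array(p)-o["tool_pos"]),"rot",(R0.inv()*toolR(psi,lean)).as_rotvec())
E
python3 - <<'E'
from h import *
go([.55,.048,.28],-5.7)
a,b=T("top0"),T("side0")
print(tri((a,386.5,179.5),(b,325.5,125)), tri((a,303.2,237.8),(b,342,233.5)))
E
```

```text
offset [-515.0165 -425.4566  -49.1528] rot [-0.0017  0.0011  1.3884]
(array([ 0.691 , -0.1645,  0.164 ]), np.float64(0.0013489274395134276)) (array([0.5518, 0.0484, 0.0428]), np.float64(0.0015622908980663015))
```

```bash
python3 -m handwheel '[{"gripper":-1,"offset":[-20,-20,-50],"rotation":[0,0,0.1]},{"gripper":-1,"offset":[-60,-50,-50],"rotation":[0,0,0.25]},{"gripper":-1,"offset":[-515,-425,-50],"rotation":[0,0,1.388]},{"gripper":-1,"offset":[-515,-425,-50],"rotation":[0,0,1.388]},{"gripper":-1,"offset":[-515,-425,-50],"rotation":[0,0,1.388]},{"gripper":-1,"offset":[-515,-425,-50],"rotation":[0,0,1.388]},{"gripper":-1,"offset":[-515,-425,-50],"rotation":[0,0,1.388]},{"gripper":-1,"offset":[-515,-425,-50],"rotation":[0,0,1.388]}]' 40; python3 -c "
from h import *
go([.551,.048,.28],-5.7);go([.551,.048,.02],-5.7)"
```

```text
t: 1.1
tool_pos: [0.4297, 0.2242, 0.281]
tool_rot: [-2.321, -2.117, -0.0]
contact_force: [1.0, 0.8, -0.2]
opening: 0.0857
grip_force: 0.0
offset [-164.2615  136.9477    0.9426] rot [-0.     -0.0001  0.0074]
offset [-164.286   136.9524  260.9426] rot [-0.     -0.0001  0.0074]
```

```bash
python3 -m handwheel '[{"gripper":-1,"offset":[-164,137,0],"rotation":[0,0,0]},{"gripper":-1,"offset":[-164,137,0],"rotation":[0,0,0]},{"gripper":-1,"offset":[-164,137,0],"rotation":[0,0,0]},{"gripper":-1,"offset":[-164,137,0],"rotation":[0,0,0]},{"gripper":-1,"offset":[-164,137,60],"rotation":[0,0,0]},{"gripper":-1,"offset":[-164,137,110],"rotation":[0,0,0]},{"gripper":-1,"offset":[-164,137,130],"rotation":[0,0,0]},{"gripper":-1,"offset":[-164,137,130],"rotation":[0,0,0]}]'; python3 - <<'E'
from h import *
go([.551,.048,.02],-5.7)
d=ctrl.get_image("wrist"); im=d.pop("image"); np.save("pics/w1.npy",d,allow_pickle=True); cv2.imwrite("pics/w1.png",im[:,:,::-1])
R0=R.from_rotvec(ctrl.get_obs()["tool_rot"]);print(d, R0.inv().apply(d["xyz"]-ctrl.get_obs()["tool_pos"]))
E
```

```text
t: 2.1
tool_pos: [0.5507, 0.051, 0.1501]
tool_rot: [-2.313, -2.123, 0.003]
contact_force: [0.1, -0.4, 0.6]
opening: 0.0851
grip_force: 0.0
offset [ -2.9355   0.9306 130.0508] rot [-0.003   0.0002  0.0137]
{'fovy': 63.40664226837249, 'cx': 322.9696052167321, 'cy': 196.2137008841105, 'xyz': array([0.5586, 0.1298, 0.2933]), 'attitude': array([-0.308 ,  0.0177, -0.084 ])} [ 0.0791 -0.0002 -0.141 ]
```

View pics/w1.png

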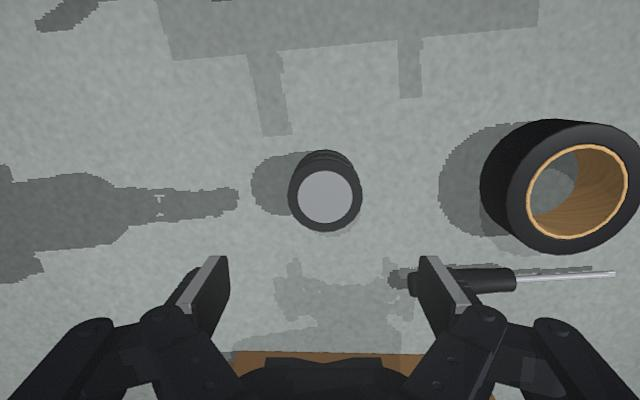

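The wrist view shows the lens top centred at (326,195), midway between the fingers. The tape and screwdriver are well clear on the right.

```bash
python3 - <<'E'
from h import *
d=T("w1"); p=onz(d,325.5,196,.05); print(p); go([p[0],p[1],.02],-5.7)
E
```

```text
[0.5528 0.0527 0.05  ]
offset [  1.7672   0.4801 132.2658] rot [ 0.0009 -0.0001  0.0137]
```

```bash
python3 -m handwheel '[{"gripper":-1,"offset":[2,0.5,50],"rotation":[0,0,0]},{"gripper":-1,"offset":[2,0.5,95],"rotation":[0,0,0]},{"gripper":-1,"offset":[2,0.5,120],"rotation":[0,0,0]},{"gripper":-1,"offset":[2,0.5,130],"rotation":[0,0,0]},{"gripper":0.6,"offset":[2,0.5,130],"rotation":[0,0,0]},{"gripper":0.6,"offset":[2,0.5,130],"rotation":[0,0,0]},{"gripper":0.6,"offset":[2,0.5,130],"rotation":[0,0,0]},{"gripper":0.6,"offset":[2,0.5,130],"rotation":[0,0,0]}]' 20; python3 -c "
from h import *
go([.551,.048,.022],84.3)"
```

```text
t: 3.15
tool_pos: [0.5542, 0.0528, 0.0238]
tool_rot: [2.313, 2.122, 0.005]
contact_force: [0.5, -0.5, 5.8]
opening: 0.0594
grip_force: 22.6
offset [-5.0863 -2.7638  1.7428] rot [ 0.0034  0.0029 -1.5573]
```

```bash
python3 -m handwheel '[{"gripper":-1,"offset":[0,0,0],"rotation":[0,0,0]},{"gripper":-1,"offset":[0,0,0],"rotation":[0,0,0]},{"gripper":-1,"offset":[0,0,0],"rotation":[0,0,0]},{"gripper":-1,"offset":[0,0,0],"rotation":[0,0,0]},{"gripper":-1,"offset":[0,0,0],"rotation":[0,0,-0.17]},{"gripper":-1,"offset":[0,0,0],"rotation":[0,0,-0.35]},{"gripper":-1,"offset":[0,0,0],"rotation":[0,0,-0.53]},{"gripper":-1,"offset":[0,0,0],"rotation":[0,0,-0.71]}]' && python3 -m handwheel '[{"gripper":-1,"offset":[0,0,0],"rotation":[0,0,-0.847]},{"gripper":-1,"offset":[0,0,0],"rotation":[0,0,-0.847]},{"gripper":-1,"offset":[0,0,0],"rotation":[0,0,-0.847]},{"gripper":-1,"offset":[0,0,0],"rotation":[0,0,-0.847]},{"gripper":-1,"offset":[0,0,0],"rotation":[0,0,-0.847]},{"gripper":0.6,"offset":[0,0,0],"rotation":[0,0,-0.847]},{"gripper":0.6,"offset":[0,0,0],"rotation":[0,0,-0.847]},{"gripper":0.6,"offset":[0,0,0],"rotation":[0,0,-0.847]}]' 30; python3 -c "
from h import *
o=ctrl.get_obs();print(o['tool_pos'],toolR(84.3).as_rotvec(),o['q'])
go([.504,-.258,.25],84.3)"
```

```text
t: 4.15
tool_pos: [0.5521, 0.0528, 0.0211]
tool_rot: [-1.424, -2.8, 0.0]
contact_force: [-0.5, -0.7, -0.6]
opening: 0.0851
grip_force: 0.0
t: 5.15
tool_pos: [0.5525, 0.0528, 0.0215]
tool_rot: [0.158, 3.137, -0.0]
contact_force: [-0.2, -0.6, 0.9]
opening: 0.0589
grip_force: 32.9
[0.5525 0.0528 0.0215] [0.1562 3.1377 0.    ] [-0.0388  0.1146  1.9243 -0.0001  1.1022 -1.5089]
offset [  16.8995 -314.1085 -228.4631] rot [-0.0001  0.0005 -0.0012]
```

The lens is centred in the grip, and its position matches the wrist camera to within 0.5 mm. Next I'll lift it over the flap and put the wrist camera above the cutout.

```bash
python3 -m handwheel '[{"gripper":0.6,"offset":[0,0,-20],"rotation":[0,0,0]},{"gripper":0.6,"offset":[0,0,-70],"rotation":[0,0,0]},{"gripper":0.6,"offset":[0,0,-130],"rotation":[0,0,0]},{"gripper":0.6,"offset":[-10,-20,-185],"rotation":[0,0,0]},{"gripper":0.6,"offset":[-20,-60,-225],"rotation":[0,0,0]},{"gripper":0.6,"offset":[-30,-120,-228],"rotation":[0,0,0]},{"gripper":0.6,"offset":[-45,-180,-228],"rotation":[0,0,0]},{"gripper":0.6,"offset":[-58,-240,-228],"rotation":[0,0,0]}]' && python3 -m handwheel '[{"gripper":0.6,"offset":[0,-50,0],"rotation":[0,0,0]},{"gripper":0.6,"offset":[0,-66,0],"rotation":[0,0,0]},{"gripper":0.6,"offset":[0,-66,0],"rotation":[0,0,0]},{"gripper":0.6,"offset":[0,-66,0],"rotation":[0,0,0]},{"gripper":0.6,"offset":[0,-66,0],"rotation":[0,0,0]},{"gripper":0.6,"offset":[0,-66,0],"rotation":[0,0,0]},{"gripper":0.6,"offset":[0,-66,0],"rotation":[0,0,0]},{"gripper":0.6,"offset":[0,-66,0],"rotation":[0,0,0]}]'; python3 - <<'E'
from h import *
d=ctrl.get_image("wrist"); im=d.pop("image"); np.save("pics/w2.npy",d,allow_pickle=True); cv2.imwrite("pics/w2.png",im[:,:,::-1])
g=cv2.resize(im[:,:,::-1],(800,500),interpolation=cv2.INTER_CUBIC); cv2.imwrite("pics/w2v.png",g)
print(d,ctrl.get_obs()["tool_pos"],ctrl.get_obs()["tool_rot"],ctrl.get_obs()["opening"])
E
```

```text
t: 6.15
tool_pos: [0.5859, -0.1934, 0.2507]
tool_rot: [0.157, 3.136, -0.0]
contact_force: [1.0, 0.5, -2.0]
opening: 0.0595
grip_force: 33.2
t: 7.15
tool_pos: [0.5795, -0.2572, 0.2493]
tool_rot: [-0.156, -3.138, -0.0]
contact_force: [-0.4, 0.3, -2.5]
opening: 0.0593
grip_force: 33.2
{'fovy': 63.40664226837249, 'cx': 322.9696052167321, 'cy': 196.2137008841105, 'xyz': array([ 0.5029, -0.2482,  0.3926]), 'attitude': array([-0.249 , -0.2261,  1.4592])} [ 0.5795 -0.2573  0.2493] [-0.1565 -3.1376 -0.0001] 0.059093643127956924
```

View pics/w2v.png

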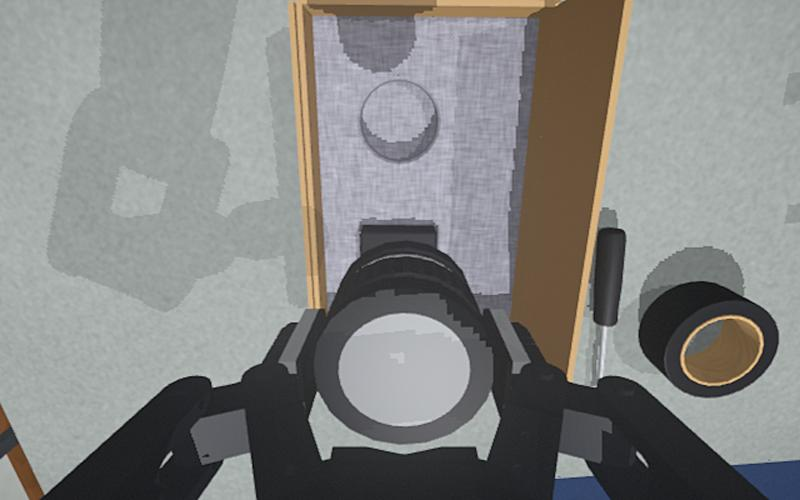

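The wrist view (scale 1.25) shows the cutout mouth centred at about (400,120), the lens upright in the fingers, and the flap's top edge running from (628,0) to (570,380). I'll check the mouth by overlaying a model circle on an enlarged crop.

```bash
python3 - <<'E'
from h import *
from scipy.optimize import minimize
d=T("w2"); im=cv2.imread("pics/w2.png"); p=onz(d,320,96.4,.05); print(p)
th=np.linspace(0,2*np.pi,120)
g=cv2.GaussianBlur(cv2.cvtColor(im,cv2.COLOR_BGR2GRAY).astype(np.float32),(0,0),.8)
def val(c,r): 
    q=proj(d,np.c_[c[0]+r*np.cos(th),c[1]+r*np.sin(th),0*th+.05]).astype(np.float32)
    return cv2.remap(g,q[None,:,0],q[None,:,1],1)[0]
best=max(((np.mean(np.clip(val((x,y),.0335)-val((x,y),.0315),-5,40)),x,y) for x in p[0]+np.arange(-.006,.0061,.0005) for y in p[1]+np.arange(-.006,.0061,.0005)))
print(best)
k=8;u0,v0=280,55;c=cv2.resize(im[v0:v0+75,u0:u0+80],None,fx=5,fy=5,interpolation=cv2.INTER_CUBIC)
q=(proj(d,np.c_[best[1]+.032*np.cos(th),best[2]+.032*np.sin(th),0*th+.05])-[u0,v0]+.5)*5
for a in q[::4]: cv2.circle(c,tuple(int(t) for t in a),1,(0,0,255),-1)
e=crop(im,430,0,80,75,5)
cv2.imwrite("pics/m3.png",np.hstack([c,e]))
E
```

```text
[ 0.5053 -0.2513  0.05  ]
(np.float32(31.422941), np.float64(0.5058284869489641), np.float64(-0.25226938691759204))
```

View pics/m3.png

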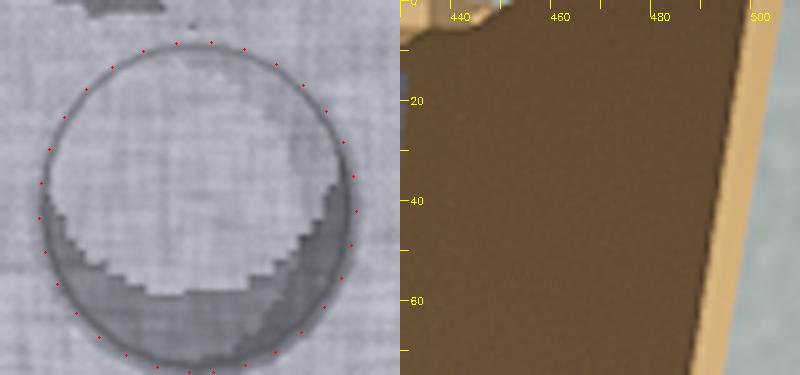

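```bash
python3 -c "
from h import *
go([.5053,-.2528,.085],84.3)"
```

```text
offset [ 74.2601  -2.9251 164.281 ] rot [ 0.0001 -0.0001 -0.0002]
```

```bash
python3 -m handwheel '[{"gripper":0.6,"offset":[45,-2,0],"rotation":[0,0,0]},{"gripper":0.6,"offset":[74,-3,20],"rotation":[0,0,0]},{"gripper":0.6,"offset":[74,-3,70],"rotation":[0,0,0]},{"gripper":0.6,"offset":[74,-3,120],"rotation":[0,0,0]},{"gripper":0.6,"offset":[74,-3,150],"rotation":[0,0,0]},{"gripper":0.6,"offset":[74,-3,164],"rotation":[0,0,0]},{"gripper":0.6,"offset":[74,-3,164],"rotation":[0,0,0]},{"gripper":0.6,"offset":[74,-3,164],"rotation":[0,0,0]}]'; python3 -c "
from h import *
go([.5053,-.2528,.0515],84.3)"
```

```text
t: 8.2
tool_pos: [0.5068, -0.2538, 0.0873]
tool_rot: [0.157, 3.135, -0.003]
contact_force: [0.3, -0.2, -1.4]
opening: 0.0589
grip_force: 33.2
offset [ 1.6629  0.9547 35.8307] rot [-0.0016  0.0029 -0.0003]
```

```bash
python3 -m handwheel '[{"gripper":0.6,"offset":[0,0,5],"rotation":[0,0,0]},{"gripper":0.6,"offset":[0,0,9],"rotation":[0,0,0]},{"gripper":0.6,"offset":[0,0,9],"rotation":[0,0,0]},{"gripper":0.6,"offset":[0,0,9],"rotation":[0,0,0]},{"gripper":0.6,"offset":[0,0,9],"rotation":[0,0,0]},{"gripper":0.6,"offset":[0,0,9],"rotation":[0,0,0]},{"gripper":0.6,"offset":[0,0,9],"rotation":[0,0,0]},{"gripper":0.6,"offset":[0,0,9],"rotation":[0,0,0]}]'; python3 -c "
from h import *
for i in range(2):
  go([.5053,-.2528,.0515],84.3); ctrl.get_image('wrist')
o=ctrl.get_obs();print(o['tool_pos'])"
```

```text
t: 9.2
tool_pos: [0.5055, -0.253, 0.0763]
tool_rot: [0.157, 3.138, -0.0]
contact_force: [-0.0, -0.1, -1.4]
opening: 0.059
grip_force: 33.2
offset [ 0.2534  0.2071 24.8105] rot [-0.      0.     -0.0003]
offset [ 0.2384  0.2116 24.803 ] rot [ 0.     -0.     -0.0004]
[ 0.5055 -0.253   0.0763]
```

```bash
python3 -m handwheel '[{"gripper":0.6,"offset":[0.2,0.2,3],"rotation":[0,0,0]},{"gripper":0.6,"offset":[0.2,0.2,5],"rotation":[0,0,0]},{"gripper":0.6,"offset":[0.2,0.2,7],"rotation":[0,0,0]},{"gripper":0.6,"offset":[0.2,0.2,9],"rotation":[0,0,0]},{"gripper":0.6,"offset":[0.2,0.2,11],"rotation":[0,0,0]},{"gripper":0.6,"offset":[0.2,0.2,13],"rotation":[0,0,0]},{"gripper":0.6,"offset":[0.2,0.2,15],"rotation":[0,0,0]},{"gripper":0.6,"offset":[0.2,0.2,15],"rotation":[0,0,0]}]'
```

```text
t: 10.3
tool_pos: [0.5052, -0.2529, 0.061]
tool_rot: [-0.157, -3.137, 0.0]
contact_force: [-0.8, -1.2, -2.2]
opening: 0.0588
grip_force: 33.2
```

```bash
python3 -m handwheel '[{"gripper":0.6,"offset":[0,0,2],"rotation":[0,0,0]},{"gripper":0.6,"offset":[0,0,4],"rotation":[0,0,0]},{"gripper":0.6,"offset":[0,0,6],"rotation":[0,0,0]},{"gripper":0.6,"offset":[0,0,7.5],"rotation":[0,0,0]},{"gripper":0.6,"offset":[0,0,8.5],"rotation":[0,0,0]},{"gripper":0.6,"offset":[0,0,9],"rotation":[0,0,0]},{"gripper":0.6,"offset":[0,0,9.5],"rotation":[0,0,0]},{"gripper":0.6,"offset":[0,0,9.5],"rotation":[0,0,0]}]'
```

```text
t: 11.3
tool_pos: [0.5052, -0.2529, 0.0518]
tool_rot: [-0.157, -3.137, 0.0]
contact_force: [-4.5, -2.3, 1.4]
opening: 0.0592
grip_force: 33.4
```

```bash
python3 -m handwheel '[{"gripper":0.6,"offset":[0,0,0.4],"rotation":[0,0,0]},{"gripper":0.6,"offset":[0,0,0.8],"rotation":[0,0,0]},{"gripper":0.6,"offset":[0,0,1],"rotation":[0,0,0]},{"gripper":0.6,"offset":[0,0,1],"rotation":[0,0,0]},{"gripper":0.6,"offset":[0,0,1],"rotation":[0,0,0]},{"gripper":0.6,"offset":[0,0,1],"rotation":[0,0,0]},{"gripper":0.6,"offset":[0,0,1],"rotation":[0,0,0]},{"gripper":0.6,"offset":[0,0,1],"rotation":[0,0,0]}]'
```

```text
t: 12.3
tool_pos: [0.5052, -0.2529, 0.0511]
tool_rot: [-0.157, -3.137, 0.0]
contact_force: [-5.6, -1.3, 2.8]
opening: 0.0588
grip_force: 33.5
```

```bash
python3 -m handwheel '[{"gripper":0.6,"offset":[0.8,0,0],"rotation":[0,0,0]},{"gripper":0.6,"offset":[0.8,0,0.5],"rotation":[0,0,0]},{"gripper":0.6,"offset":[0.8,0,1],"rotation":[0,0,0]},{"gripper":0.6,"offset":[0.8,0,1.5],"rotation":[0,0,0]},{"gripper":0.6,"offset":[0.8,0,1.5],"rotation":[0,0,0]},{"gripper":0.6,"offset":[0.8,0,1.5],"rotation":[0,0,0]},{"gripper":0.6,"offset":[0.8,0,1.5],"rotation":[0,0,0]},{"gripper":0.6,"offset":[0.8,0,1.5],"rotation":[0,0,0]}]'
```

```text
t: 13.3
tool_pos: [0.5052, -0.2529, 0.051]
tool_rot: [0.157, 3.137, -0.0]
contact_force: [-5.8, 0.4, 9.6]
opening: 0.0591
grip_force: 34.3
```

The lens has stopped on the floor: 9.6 N at a TCP height of 0.051, which matches its home height. I'll release it and lift clear.

```bash
python3 -m handwheel '[{"gripper":0.6,"offset":[-0.5,0,-1],"rotation":[0,0,0]},{"gripper":-0.8,"offset":[-0.5,0,-1],"rotation":[0,0,0]},{"gripper":-0.8,"offset":[-0.5,0,-1],"rotation":[0,0,0]},{"gripper":-0.8,"offset":[-0.5,0,-1],"rotation":[0,0,0]},{"gripper":-0.8,"offset":[-0.5,0,-1],"rotation":[0,0,0]},{"gripper":-0.8,"offset":[-0.5,0,-40],"rotation":[0,0,0]},{"gripper":-0.8,"offset":[-0.5,0,-100],"rotation":[0,0,0]},{"gripper":-0.8,"offset":[-0.5,0,-160],"rotation":[0,0,0]}]'; python3 - <<'E'
from h import *
d=ctrl.get_image("wrist"); im=d.pop("image"); np.save("pics/w3.npy",d,allow_pickle=True); cv2.imwrite("pics/w3.png",im[:,:,::-1])
go([.50,.16,.32],92.1);print(ctrl.get_obs()['tool_pos'])
E
```

```text
t: 14.3
tool_pos: [0.5047, -0.2525, 0.2105]
tool_rot: [-0.157, -3.137, -0.001]
contact_force: [0.4, -0.6, -1.1]
opening: 0.0771
grip_force: 0.0
offset [  48.5694  411.3813 -102.0547] rot [-0.0079  0.013  -0.1362]
[ 0.5087 -0.255   0.2215]
```

```bash
python3 -m handwheel '[{"gripper":-1,"offset":[0,0,-60],"rotation":[0,0,0]},{"gripper":-1,"offset":[10,50,-105],"rotation":[0,0,-0.05]},{"gripper":-1,"offset":[20,110,-105],"rotation":[0,0,-0.136]},{"gripper":-1,"offset":[30,170,-105],"rotation":[0,0,-0.136]},{"gripper":-1,"offset":[40,230,-105],"rotation":[0,0,-0.136]},{"gripper":-1,"offset":[48,290,-105],"rotation":[0,0,-0.136]},{"gripper":-1,"offset":[52,350,-105],"rotation":[0,0,-0.136]},{"gripper":-1,"offset":[53,410,-105],"rotation":[0,0,-0.136]}]' && python3 -m handwheel '[{"gripper":-1,"offset":[0,45,0],"rotation":[0,0,0]},{"gripper":-1,"offset":[0,67,0],"rotation":[0,0,0]},{"gripper":-1,"offset":[0,67,0],"rotation":[0,0,0]},{"gripper":-1,"offset":[0,67,0],"rotation":[0,0,0]},{"gripper":-1,"offset":[0,67,0],"rotation":[0,0,0]},{"gripper":-1,"offset":[0,67,0],"rotation":[0,0,0]},{"gripper":-1,"offset":[0,67,0],"rotation":[0,0,0]},{"gripper":-1,"offset":[0,67,0],"rotation":[0,0,0]}]'; python3 - <<'E'
from h import *
d=ctrl.get_image("wrist"); im=d.pop("image"); np.save("pics/w4.npy",d,allow_pickle=True); cv2.imwrite("pics/w4.png",im[:,:,::-1])
print(d["xyz"],ctrl.get_obs()['tool_pos'])
a=cv2.imread("pics/w4.png"); b=cv2.imread("pics/w3.png"); 
cv2.imwrite("pics/m4.png",np.hstack([crop(a,200,50,250,300,2)[:600],crop(b,200,100,150,300,2)]))
E
```

```text
t: 15.35
tool_pos: [0.4929, 0.1626, 0.3144]
tool_rot: [-0.057, 3.14, 0.0]
contact_force: [-0.2, 0.1, 0.6]
opening: 0.0854
grip_force: 0.0
t: 16.35
tool_pos: [0.4908, 0.2272, 0.3144]
tool_rot: [-0.056, 3.141, 0.0]
contact_force: [-0.4, -0.6, -0.2]
opening: 0.0852
grip_force: 0.0
[0.4138 0.2257 0.4576] [0.4908 0.2273 0.3144]
```

View pics/m4.png

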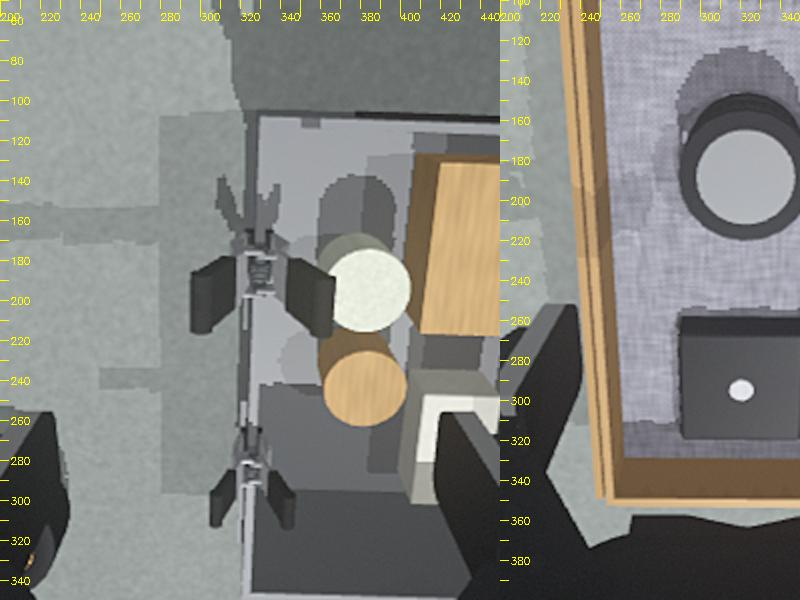

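Right panel: the lens sits upright in the cutout, with its top ring round and concentric. Left panel: the large clip's handle ends have outer corners around pixels (295,201) and (367.5,204), with the pin near (330,185). The crate wall is parallel to the tool.

```bash
python3 - <<'E'
from h import *
d=T("w4"); m=onz(d,331.2,202.4,.195); print(m,onz(d,295,201,.195),onz(d,367.5,203.7,.195),onz(d,330,185,.142),"wall",onz(d,324,70,.12)if 0 else [onz(d,u,v,.12) for u,v in((325,105),(321,340))])
go([m[0],m[1],.24],92.1)
E
```

```text
[0.5024 0.2362 0.195 ] [0.5022 0.2052 0.195 ] [0.5024 0.2673 0.195 ] [0.5017 0.2363 0.142 ] wall [array([0.4248, 0.2284, 0.12  ]), array([0.7129, 0.2343, 0.12  ])]
offset [-11.9003   8.4535  74.3588] rot [ 0.      0.0001 -0.0007]
```

```bash
python3 -m handwheel '[{"gripper":-1,"offset":[-12,8.5,10],"rotation":[0,0,0]},{"gripper":-1,"offset":[-12,8.5,40],"rotation":[0,0,0]},{"gripper":-1,"offset":[-12,8.5,70],"rotation":[0,0,0]},{"gripper":-1,"offset":[-12,8.5,90],"rotation":[0,0,0]},{"gripper":-1,"offset":[-12,8.5,110],"rotation":[0,0,0]},{"gripper":-1,"offset":[-12,8.5,130],"rotation":[0,0,0]},{"gripper":-1,"offset":[-12,8.5,145],"rotation":[0,0,0]},{"gripper":-1,"offset":[-12,8.5,149],"rotation":[0,0,0]}]' 40; python3 -c "
from h import *
go([.502,.2362,.165],91.8)"
```

```text
t: 17.4
tool_pos: [0.5019, 0.2362, 0.1639]
tool_rot: [0.057, -3.139, 0.001]
contact_force: [-0.6, 0.1, -0.2]
opening: 0.0854
grip_force: 0.0
offset [-0.1153  0.0298 -1.0853] rot [-0.0005 -0.0019  0.0048]
```

```bash
python3 -m handwheel '[{"gripper":0.7,"offset":[0,0,0],"rotation":[0,0,0]},{"gripper":0.7,"offset":[0,0,0],"rotation":[0,0,0]},{"gripper":0.7,"offset":[0,0,-1],"rotation":[0,0,0]},{"gripper":0.7,"offset":[0,0,-3],"rotation":[0,0,0]},{"gripper":0.7,"offset":[0,0,-5],"rotation":[0,0,0]},{"gripper":0.7,"offset":[0,0,-7],"rotation":[0,0,0]},{"gripper":0.7,"offset":[0,0,-8],"rotation":[0,0,0]},{"gripper":0.7,"offset":[0,0,-8],"rotation":[0,0,0]}]' 40
```

```text
t: 18.4
tool_pos: [0.5025, 0.2364, 0.1734]
tool_rot: [-0.057, 3.141, 0.0]
contact_force: [-0.4, 0.3, -0.2]
opening: 0.0274
grip_force: 40.2
```

The clip is squeezed to its stop (27 mm, 40 N). I'll lift it and work out the flap edge from the earlier wrist picture.

```bash
python3 -m handwheel '[{"gripper":0.7,"offset":[0,0,-10],"rotation":[0,0,0]},{"gripper":0.7,"offset":[0,0,-25],"rotation":[0,0,0]},{"gripper":0.7,"offset":[0,0,-45],"rotation":[0,0,0]},{"gripper":0.7,"offset":[0,0,-65],"rotation":[0,0,0]},{"gripper":0.7,"offset":[0,0,-85],"rotation":[0,0,0]},{"gripper":0.7,"offset":[0,0,-105],"rotation":[0,0,0]},{"gripper":0.7,"offset":[0,0,-120],"rotation":[0,0,0]},{"gripper":0.7,"offset":[0,0,-127],"rotation":[0,0,0]}]'; python3 - <<'E'
from h import *
d=T("w2"); P=[onz(d,503.1-.1587*v,v,.17) for v in(0,75,200)]; print(P)
x=P[2]-P[0]; x[2]=0; x/=np.linalg.norm(x); y=np.array([-x[1],x[0],0]); print("yaw",np.arctan2(x[1],x[0]))
c=np.array([.5052,-.2528,0]); 
for xx in (x,np.array([np.cos(-.099),np.sin(-.099),0])):
    yy=np.array([-xx[1],xx[0],0]); C=c+.05*xx+.02*yy
    # edge point where carton x=0
    t=-(P[0]-C)@xx/(x@xx); E=P[0]+t*x; print("carton",C,"edge",E,"y in carton",(E-C)@yy)
print(ctrl.get_obs()["tool_pos"])
E
```

```text
t: 19.4
tool_pos: [0.5027, 0.2364, 0.3017]
tool_rot: [-0.057, 3.14, 0.001]
contact_force: [0.5, -0.0, -1.4]
opening: 0.0271
grip_force: 40.2
[array([ 0.46  , -0.1343,  0.17  ]), array([ 0.5023, -0.139 ,  0.17  ]), array([ 0.5866, -0.1484,  0.17  ])]
yaw -0.11131033864894342
carton [ 0.5571 -0.2385  0.    ] edge [ 0.5674 -0.1463  0.17  ] y in carton 0.09276162909274249
carton [ 0.5569 -0.2378  0.    ] edge [ 0.566  -0.1461  0.17  ] y in carton 0.09215462580406678
[0.5027 0.2364 0.3017]
```

```bash
python3 -c "
from h import *
go([.567,-.146,.30],83.8,.04)"
```

```text
offset [ -50.3745 -384.519     1.611 ] rot [0.0404 0.0042 0.1444]
```

```bash
python3 -m handwheel '[{"gripper":0.7,"offset":[-5,-25,2],"rotation":[0.01,0,0.03]},{"gripper":0.7,"offset":[-12,-75,2],"rotation":[0.02,0,0.08]},{"gripper":0.7,"offset":[-20,-130,2],"rotation":[0.04,0,0.144]},{"gripper":0.7,"offset":[-26,-185,2],"rotation":[0.04,0,0.144]},{"gripper":0.7,"offset":[-33,-240,2],"rotation":[0.04,0,0.144]},{"gripper":0.7,"offset":[-40,-295,2],"rotation":[0.04,0,0.144]},{"gripper":0.7,"offset":[-47,-345,2],"rotation":[0.04,0,0.144]},{"gripper":0.7,"offset":[-50,-375,2],"rotation":[0.04,0,0.144]}]' && python3 -m handwheel '[{"gripper":0.7,"offset":[0,-9,0],"rotation":[0,0,0]},{"gripper":0.7,"offset":[0,-9,0],"rotation":[0,0,0]},{"gripper":0.7,"offset":[0,-9,0],"rotation":[0,0,0]},{"gripper":0.7,"offset":[0,-9,0],"rotation":[0,0,0]},{"gripper":0.7,"offset":[0,-9,0],"rotation":[0,0,0]},{"gripper":0.7,"offset":[0,-9,0],"rotation":[0,0,0]},{"gripper":0.7,"offset":[0,-9,0],"rotation":[0,0,0]},{"gripper":0.7,"offset":[0,-9,0],"rotation":[0,0,0]}]'; python3 - <<'E'
from h import *
ims={}
for n in("wrist","side","top"):
    d=ctrl.get_image(n); im=d.pop("image"); np.save(f"pics/{n}5.npy",d,allow_pickle=True); cv2.imwrite(f"pics/{n}5.png",im[:,:,::-1]); ims[n]=im[:,:,::-1].copy()
d=T("wrist5");print(d["xyz"],ctrl.get_obs()["tool_pos"],ctrl.get_obs()["opening"])
print(proj(T("side5"),[[.567,-.146,.27],[.567,-.146,.17]]),proj(d,[[.567,-.146,.27],[.567,-.146,.17]]))
a=cv2.resize(ims["wrist"],None,fx=.0+1.25,fy=1.25)[:,200:700]
q=proj(T("side5"),[[.567,-.146,.25]])[0].astype(int)
b=crop(ims["side"],max(q[0]-37,0),max(q[1]-50,0),75,125,4)
cv2.imwrite("pics/m5.png",np.hstack([a,b]))
E
```

```text
t: 20.4
tool_pos: [0.5657, -0.1389, 0.2974]
tool_rot: [-0.172, -3.135, 0.062]
contact_force: [0.3, 0.3, -0.9]
opening: 0.0271
grip_force: 40.4
t: 21.4
tool_pos: [0.565, -0.1456, 0.2987]
tool_rot: [0.169, 3.136, -0.063]
contact_force: [-0.6, -0.2, -0.7]
opening: 0.0268
grip_force: 40.4
[ 0.4887 -0.1302  0.4416] [ 0.565  -0.1456  0.2987] 0.027035197799145563
[[372.3305 109.9535]
 [368.8214 141.9545]] [[321.9592 236.6141]
 [326.8151 188.1669]]
```

View pics/m5.png

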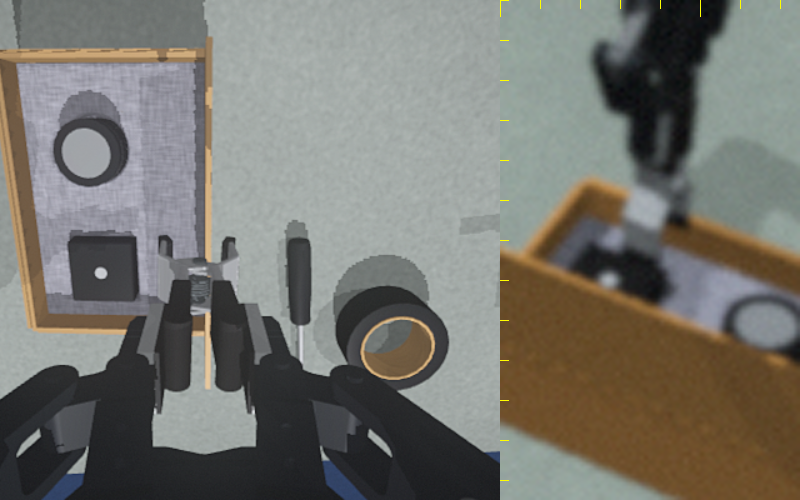

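The wrist view shows the flap edge as a line at u≈326 between the two open jaws, parallel to the clip. The jaw bottoms are near (301–311,190) and (338–350,190). In the side view the +y jaw's lower edge is near (369.5,128). The lens is seated in the cutout.

```bash
python3 - <<'E'
from h import *
w,s=T("wrist5"),T("side5"); o=ctrl.get_obs(); R0=R.from_rotvec(o["tool_rot"]); p=o["tool_pos"]
c,r=ray(s,369.5,128)
for y in(-.135,-.125,-.12): print("side jaw y",y,c+r*(y-c[1])/r[1])
for u,v in((301,190),(311,190),(338,190),(350,190)):
    c,r=ray(w,u,v); t=R0.inv().apply(c-p); q=R0.inv().apply(r); a=(12-t[0]*1000)/q[0]/1000
    print("tip tool mm",1000*(t+q*a))
for x in(12,-12):
  print([proj(w,p+R0.apply(np.array([x,dy,z])/1000))[0] for dy,z in((20,76),(-20,76),(20,72))])
print("edge",[onz(w,u,v,.17) for u,v in((327.2,35),(325.6,310))], "axis at z .17",p+R0.apply([0,0,(p[2]-.17)]))
E
```

```text
side jaw y -0.135 [ 0.5658 -0.135   0.2255]
side jaw y -0.125 [ 0.5629 -0.125   0.2351]
side jaw y -0.12 [ 0.5614 -0.12    0.2399]
tip tool mm [ 12.     -14.0392  76.7733]
tip tool mm [12.     -6.9531 76.7846]
tip tool mm [12.    12.184 76.815]
tip tool mm [12.     20.6915 76.8285]
[array([349.115 , 190.3325]), array([292.4909, 190.307 ]), array([349.5604, 191.9727])]
[array([348.2923, 221.9027]), array([293.4083, 221.8809]), array([348.7103, 224.0101])]
edge [array([ 0.4465, -0.1332,  0.17  ]), array([ 0.6922, -0.1602,  0.17  ])] axis at z .17 [ 0.5648 -0.1507  0.1701]
```

Jaw tips are 77 mm beyond the TCP and about 1.7 mm off-axis in -y. The flap edge is 4.3 mm to +y of the tool axis at its height. I'll shift by 5.5 mm and lower partway.

```bash
python3 -m handwheel '[{"gripper":0.7,"offset":[-1,3,0],"rotation":[0,0,0]},{"gripper":0.7,"offset":[-1.7,5.5,5],"rotation":[0,0,0]},{"gripper":0.7,"offset":[-1.7,5.5,15],"rotation":[0,0,0]},{"gripper":0.7,"offset":[-1.7,5.5,27],"rotation":[0,0,0]},{"gripper":0.7,"offset":[-1.7,5.5,40],"rotation":[0,0,0]},{"gripper":0.7,"offset":[-1.7,5.5,52],"rotation":[0,0,0]},{"gripper":0.7,"offset":[-1.7,5.5,62],"rotation":[0,0,0]},{"gripper":0.7,"offset":[-1.7,5.5,66],"rotation":[0,0,0]}]'; python3 - <<'E'
from h import *
d=ctrl.get_image("wrist"); im=d.pop("image"); np.save("pics/w6.npy",d,allow_pickle=True); cv2.imwrite("pics/w6.png",im[:,:,::-1]); im=im[:,:,::-1].copy()
o=ctrl.get_obs();print(d["xyz"],o["tool_pos"],o["tool_rot"],o["contact_force"],o["opening"])
s=ctrl.get_image("side")["image"][:,:,::-1].copy()
a=crop(im,250,130,140,150,4); b=crop(s,334,90,60,150,4)
cv2.imwrite("pics/m6.png",np.hstack([a,b]))
E
```

```text
t: 22.55
tool_pos: [0.5669, -0.1428, 0.2314]
tool_rot: [-0.169, -3.136, 0.062]
contact_force: [-0.1, 0.2, -1.2]
opening: 0.0269
grip_force: 40.4
[ 0.4907 -0.1275  0.3744] [ 0.5668 -0.1428  0.2313] [-0.1693 -3.1358  0.0621] [-0.3035  0.5308 -1.7777] 0.027016942520123214
```

View pics/m6.png

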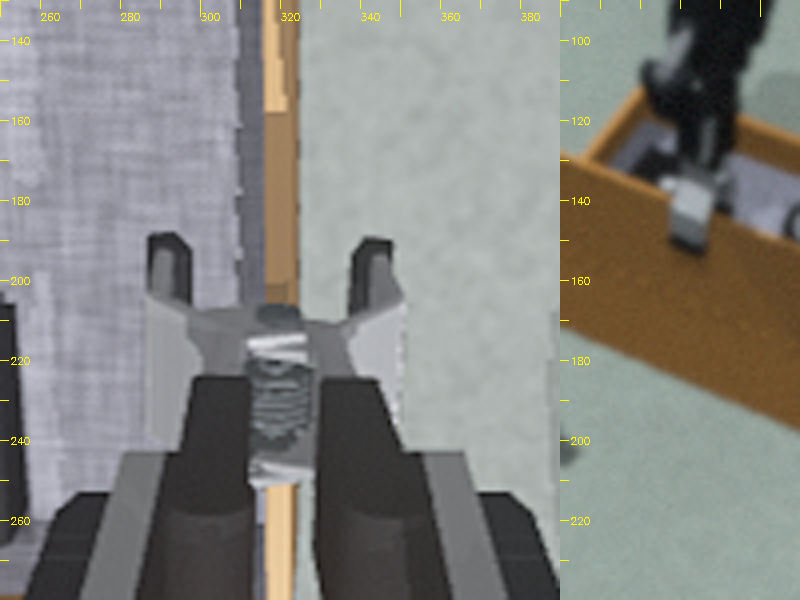

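The flap's top edge (crop X≈277) passes between the jaws (inner faces at X 192 and 350) and touches neither. The side view shows the +y jaw in front of the flap, and the flap itself hasn't moved. I'll check the centring and finish lowering.

```bash
python3 - <<'E'
from h import *
w=T("w6"); o=ctrl.get_obs(); R0=R.from_rotvec(o["tool_rot"]); p=o["tool_pos"]
def tl(u,v,z):
    return 1000*R0.inv().apply(onz(w,u,v,z)-p)
for n,u,v,z in(("inner-",298,190,.154),("inner+",337.5,190,.154),("outer-",286.8,190,.154),("outer+",348.5,190,.154),("pin",320.3,225,.2),("edge mid-x",319.2,196,.17),("edge far",318.9,140,.17),("edge near",319.8,270,.17),("edge lo",316,272,.17),("edge hi",323.3,272,.17)): print(n,tl(u,v,z))
print(onz(w,319.2,196,.17))
go([.5665,-.1425,.2245],83.8,.04)
E
```

```text
inner- [ 11.8069 -16.26    78.6265]
inner+ [12.1465 11.8467 77.5103]
outer- [ 11.7099 -24.2807  78.945 ]
outer+ [12.2405 19.6242 77.2014]
pin [ 4.3479 -0.0343 31.9618]
edge mid-x [12.5747 -0.9685 62.0054]
edge far [49.5139 -1.045  61.9312]
edge near [-42.9691  -0.7078  62.1111]
edge lo [-44.6568  -3.4384  62.223 ]
edge hi [-44.5321   1.797   62.0149]
[ 0.5543 -0.1449  0.17  ]
offset [0.5613 0.5928 7.4255] rot [0.0003 0.0021 0.0003]
```

The clip is centred on the edge and its yaw is aligned, but its midplane leans about 0.06 rad more than the flap. I'll turn it about the edge while lowering the last 7 mm.

```bash
python3 -m handwheel '[{"gripper":0.7,"offset":[0,-1,1],"rotation":[-0.02,0,0]},{"gripper":0.7,"offset":[0,-2.1,2],"rotation":[-0.04,0,0]},{"gripper":0.7,"offset":[0,-3.1,4],"rotation":[-0.06,0,0]},{"gripper":0.7,"offset":[0,-3.1,6],"rotation":[-0.06,0,0]},{"gripper":0.7,"offset":[0,-3.1,7],"rotation":[-0.06,0,0]},{"gripper":0.7,"offset":[0,-3.1,7],"rotation":[-0.06,0,0]},{"gripper":0.7,"offset":[0,-3.1,7],"rotation":[-0.06,0,0]},{"gripper":0.7,"offset":[0,-3.1,7],"rotation":[-0.06,0,0]}]'; python3 - <<'E'
from h import *
d=ctrl.get_image("wrist"); im=d.pop("image"); np.save("pics/w7.npy",d,allow_pickle=True); cv2.imwrite("pics/w7.png",im[:,:,::-1])
o=ctrl.get_obs(); R0=R.from_rotvec(o["tool_rot"]); p=o["tool_pos"]; print(p,o["contact_force"],o["wrist_torque"],o["opening"])
# edge predicted from w6 in tool axes now, and where it and the jaw corners should appear
E=np.array([.5543,-.1449,.17]); print("edge in tool mm",1000*R0.inv().apply(E-p))
q=proj(d,[E+np.array([.994,-.11,0])*t for t in(.09,.1)]); print("edge px near",q, "tips",[proj(d,p+R0.apply(np.array(t)/1000))[0] for t in((12,-16.3,78),(12,11.9,78))])
for v in(130,150,q[0,1],q[1,1]):
    v=int(v); r=im[v,270:370].astype(int); br=(r[:,0]-r[:,2]>40); i=np.where(br)[0]; print(v,270+i.min() if len(i) else None,270+i.max() if len(i) else None)
v=int(proj(d,p+R0.apply(np.array([12,0,78])/1000))[0][1])+4
print(v,im[v,275:365:2].mean(1).astype(int).tolist())
E
```

```text
t: 23.65
tool_pos: [0.5669, -0.1461, 0.2257]
tool_rot: [0.169, 3.133, 0.031]
contact_force: [-0.1, -0.4, -1.7]
opening: 0.0268
grip_force: 40.4
[ 0.5669 -0.1462  0.2257] [ 0.017  -0.0742 -1.2578] [ 0.0043  0.0365 -0.0146] 0.027071276371207143
edge in tool mm [12.8261 -1.1927 55.6578]
edge px near [[318.8208 315.2002]
 [318.8312 326.5589]] tips [array([297.8841, 189.4974]), array([337.4842, 189.512 ])]
130 312 321
150 315 321
315 315 321
326 315 321
193 [167, 157, 161, 171, 168, 179, 36, 107, 128, 84, 69, 54, 160, 164, 99, 106, 109, 102, 100, 91, 106, 127, 125, 142, 181, 178, 180, 180, 179, 180, 177, 155, 51, 58, 72, 90, 51, 183, 177, 183, 184, 181, 187, 186, 186]
```

The jaws sit 22 mm past the edge, centred. The flap edge is where it was predicted, so it hasn't moved, and the tool force is only about the clip's weight. I'm handing the job in.

```bash
python3 -c "
from station import ctrl
print(ctrl.finish_job())"
```

```text
the job is handed in; nothing more can be done
None
```

I handed the job in at about 24 s: the lens stands upright on the cutout's floor, released, and the larger clip is held squeezed open over the middle of the flap edge. Its jaws reach about 22 mm past the edge and, by measurement, touch neither card nor carton; the judge's verdict wasn't shown.

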